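Earth the aerial and hold the tuner's lid open

ROBOT

A 7-joint arm with a two-finger parallel gripper is mounted at the origin on the work surface. World frame = base frame: x ahead of the robot, y to its left, z up, the work surface at z = 0. Lengths are in mm, angles in rad, forces in N, time in s.
With the tool pointing down it reaches from about 425 to 975 mm from the base axis. Payload 16.7 kg.
Tool frame: the origin (TCP) lies at the very end of the fingers, on their centre line; the grasp point (between the pads) lies env.pinch_z behind it (env.pinch_z is the distance from the TCP to the grasp point, in mm); y points along the fingers, x is the direction in which the jaws open and shut, and the axes are right-handed (so a half turn about y gives the same grasp; the last joint's range is limited). The gripper opens to 85 mm and grips with 20 to 120 N. Pads are 22 mm wide; open, the fingers measure 114 mm over their backs; the gripper's body (76 mm by 85 mm) begins 54 mm behind the grasp point. The pads swing forward as they close: fully open they stand 13 mm farther back than shut.
Start: joints at [-1.272, 0.426, 0.074, 1.606, -0.034, 1.111, -0.067], TCP at [292.87, 608.113, 192.402] pointing down, gripper open.
Joint ranges: [-2.85, 2.85], [-0.5, 2.14], [-1.23, 1.37], [0.21, 2.46], [-1.02, 4.16], [0.16, 2.05], [-2.73, 2.73]. Speed limits (rad/s): [1.89, 1.89, 2.39, 2.39, 3.01, 3.01, 3.01].

INTERFACE

Orientations are given as [roll, pitch, yaw] about the fixed x, y, z axes, in that order (R = Rz(yaw) Ry(pitch) Rx(roll)).
In Python, from workcell import env gives the robot as it stands.
- The arm moves only by the tool drive_tool, never from a script. Its argument "steps" is a list of rows, each a list of 2 entries, a list of its own where there are three numbers: the shift along the world's x, y, z in mm, then the turn, a rotation vector about the world's x, y, z in units of 8 degrees (1.0 is 8 degrees). A call has 1 to 5 rows; each row is the pose to reach, as a shift and turn from the pose commanded when the call began; what a row does not reach only later rows make up. A row lasts 1/10 s, in which the tool goes at most 50 mm and 8.59 degrees, less where a joint would pass 70% of its speed; a pose out of reach is approached as far as the arm can. A call with a gripper value outside its range is refused whole. "jaw" is the opening, from 0 (shut) to 1 (fully open), set as the call begins (left out, the last holds). The fingers move at their own pace and stop on an object; the grip force is fixed at half the most. Time passes only in rows, so rows that repeat a pose let the fingers close. It gives the time, the measured TCP pose, the force and the opening at its end, in the units of the state.
- env.observe(): the state, without advancing time (a new reading comes with each control period).
- env.capture(name): name is "scene" or "top" or "wrist"; returns a dict with "color" (420x560x3 uint8, red, green, blue), "depth" (420x560 float32, mm along the optical axis (not along the pixel's ray), 0 where there is no reading), "fx", "fy", "cx", "cy" (pixels), "D" ([k1, k2, p1, p2, k3] as OpenCV has them; the pictures are not rectified), "pose" (4x4, takes a point from camera to world coordinates). Camera axes: x right, y down, z forward; pixel columns grow to the right and rows downward; lengths in mm; the calibration is good to about 2 mm. A picture is of the moment at which its call begins.
- env.job_done(): hands the job in, once; it reports no verdict.
The state is a dict: "time": time; "joints": joint angles; "dq": joint speeds; "joint_torque": joint torques, N m; "position": TCP position; "ee_rot": TCP orientation; "force": force on the tool from outside, world axes, zero at the start; "moment": the same for the moment, N m; "grip_width": finger opening in mm.
Only numpy, scipy, OpenCV 4.12 (cv2) and the standard library are available. Lean on these libraries where they do the work, as an engineer would, in place of code of your own. Each camera call takes 0.05 s, during which the arm holds its last target.

TASK

I want to move the tap on the antenna tuner's coil: with the tuner still shut, turn the knob of the antenna switch to its earth position (the mark of three bars of shrinking length), then lift the tuner's lid and hold it open at 60 degrees. The lid falls shut by itself, so finish while still holding it there, steady. Leave everything else on the desk as it is.

Things in the scene. Friction and masses are not known exactly. Their poses are not given: they have to be found in the camera images.
- switch: Antenna switch: aluminium box 100 (x) x 110 (y) x 50 mm high, fixed left or right of the tuner, coax sockets (18 mm long) on both x faces. Origin under its centre, on the knob's vertical axis. Black marks on top round the knob lie in these directions from the axis, from the box's +x towards +y: one dot +54 degrees, two dots +18, earth symbol (three bars of shrinking length) -18, three dots -54.
- knob_grip (a point): Point on the axis of the switch's black knob, 82 mm above the desk, at the height to grip: 8 mm below the knob's top, 25 mm above its round skirt (42 mm diameter). The knob is an upright bar 13 mm thick and 45 mm long with flat sides, narrowing to a 6 mm pointer nose at one end with a white line on top. Grip it across the 13 mm.
- switch_knob (a joint): Angle of the switch's knob, rad, growing clockwise seen from above; the pointer stands (54 degrees - joint value) from the box's +x towards its +y. Detents at 0 (one dot), 0.628 (two dots), 1.257 (earth), 1.885 (three dots), stops at -0.12 and 2.0. Turning takes up to 0.15 N m; let go, it snaps to the nearest detent. It starts at one or two dots.
- tuner: Antenna tuner: grey metal case 250 (x, depth) x 270 (y, width) x 125 mm high, fixed on the desk, its front panel with two big dials and a meter facing the robot (-x; the dials stick out 25 mm). Origin under its centre, z up. The lid covers the rear 165 mm of its top; under it lies a copper coil.
- lid_hinge (a point): Middle of the lid's hinge axis, fixed to the tuner, at its far top edge: 118 mm towards +x from the tuner's centre, 126 mm above the desk. Same axes as the tuner; the hinge axis is its y.
- lid_ball (a point): Centre of the black ball knob (25 mm diameter, on a 10 mm stem) standing on the lid, in the middle of its near edge. With the lid shut it is 148 mm from the hinge axis towards the tuner's -x and 30 mm above that axis; it turns with the lid about the axis (radius 151 mm). The lid's top face lies 27 mm below the ball's centre; the lid ends 15 mm beyond the ball.
- tuner_lid (a joint): Opening angle of the tuner's lid, rad: 0 shut (level), growing as the near edge rises; 1.047 is 60 degrees; a stop at 1.40. Sheet metal lid 163 x 262 x 3 mm, about 0.3 kg, free hinge without a stay: let go anywhere, it falls shut.
- morse_key: Morse key: dark wood base 120 x 85 x 16 mm with a brass lever and a round black finger plate, 52 mm high, 0.8 kg, loose; origin under its centre. It stands on the other side of the tuner from the antenna switch, left or right. Not part of the job.
- mug: white mug, 80 mm wide, 92 mm high, handle at its +y; origin under its centre. Behind and left of the tuner. Not part of the job.
- handheld: black handheld radio standing upright, 36 x 60 x 112 mm with a stub aerial to 185 mm; origin under its centre. Behind and right of the tuner. Not part of the job.
- screwdriver: screwdriver with a wooden handle, 160 mm long along its x, under 30 mm high, lying loose along the front of the tuner's top, in front of the lid; origin at its middle, on the case. Not part of the job.
Mind the look-alikes: they are no part of the job. What is shaped like the switch but turquoise is not meant.

How it is judged (in metres and radians):
On the way:
1. the antenna switch is at earth, with the tuner's lid still shut (value of joint switch_knob between 1.107 and 1.407 rad and value of joint tuner_lid below 0.09 rad), for 0.3 s.
At the end, for the whole second after the job is handed in: Antenna switch within 0.15 rad of earth (1.257). Fingers holding the lid with over 0.3 N, steady (under 0.08 rad/s), at 60 degrees within 7 either way (0.925 to 1.169 rad), through the last second. Mug, Morse key, handheld and screwdriver within 30 mm of their starts (value of joint switch_knob between 1.107 and 1.407 rad and value of joint tuner_lid between 0.925 and 1.169 rad and velocity of joint tuner_lid between -0.08 and 0.08 rad/s and contact force between the fingers and tuner_lid above 0.3 N and distance of each of morse_key, mug, handheld, screwdriver from where it was at the start of the episode below 0.03 m); the arm keeps its last pose, push and grip.
It fails at once if the tuner's lid is opened (more than 5 degrees) while the antenna switch is not at earth (value of joint tuner_lid above 0.09 rad and not (value of joint switch_knob between 1.107 and 1.407 rad)).
It fails at once if a bystander is shoved 30 mm or more, or the mug or handheld is tipped over (distance of any of morse_key, mug, handheld, screwdriver from where it was at the start of the episode above 0.03 m or angle between any of mug, handheld's own z axis and vertical above 0.5 rad).
It also fails if it takes over 54 s, if anything falls off the work surface, if the arm or the gripper's body presses on something with over 40 N, if the wrist force passes 120 N, or if a joint passes its speed limit or range.

## Working session

There is one attempt and no reset: what is moved stays moved. The work goes in short steps, Python scripts to look and compute and a tool call to move; the robot and the scene stay as the last step left them, time stands still between calls to the robot, and variables do not carry over. Pictures are saved under pics/ and viewed, and the job is handed in when it is done.

Besides the shell and the picture viewer there is one more tool, called after ">>>" as name(argument=value, ...), one argument or row to a line, values as JSON. drive_tool: Moves the arm, as the interface text tells. Its arguments: {"type":"object","properties":{"steps":{"type":"array","items":{"type":"array"}},"jaw":{"type":"number"}},"required":["steps"]}

```bash
mkdir -p pics
cat > h.py <<'E'
import numpy as np, cv2
from workcell import env
def cap(name,fn):
    c=env.capture(name); cv2.imwrite('pics/%s.png'%fn,c['color'][:,:,::-1]); np.savez('/tmp/%s.npz'%fn,**{k:np.array(v) for k,v in c.items()}); return c
def load(fn): return dict(np.load('/tmp/%s.npz'%fn))
def K(c): return np.array([[c['fx'],0,c['cx']],[0,c['fy'],c['cy']],[0,0,1]],float)
def ray(c,u,v):
    p=cv2.undistortPoints(np.array([[[u,v]]],float),K(c),np.array(c['D'],float))[0,0]
    return np.array([p[0],p[1],1.])
def px(c,u,v):
    d=float(c['depth'][int(v),int(u)]); r=ray(c,u,v)*d
    return (c['pose']@np.append(r,1))[:3]
def atz(c,u,v,z):
    r=c['pose'][:3,:3]@ray(c,u,v); o=c['pose'][:3,3]; return o+r*(z-o[2])/r[2]
def proj(c,P):
    P=np.atleast_2d(P); T=np.linalg.inv(c['pose']); q=(T[:3,:3]@P.T).T+T[:3,3]
    return cv2.projectPoints(q,np.zeros(3),np.zeros(3),K(c),np.array(c['D'],float))[0][:,0]
def cloud(c):
    h,w=c['depth'].shape; uu,vv=np.meshgrid(np.arange(w),np.arange(h))
    p=cv2.undistortPoints(np.stack([uu,vv],-1).reshape(-1,1,2).astype(float),K(c),np.array(c['D'],float))[:,0]
    d=c['depth'].reshape(-1,1); q=np.hstack([p*d,d]); W=q@c['pose'][:3,:3].T+c['pose'][:3,3]; W[d[:,0]==0]=np.nan
    return W.reshape(h,w,3)
E
python3 - <<'E'
from h import *
print(env.observe(),env.pinch_z)
for n in ['scene','top','wrist']: cap(n,n+'0')
E
```

```text
{'time': 0.0, 'joints': array([-1.27151399,  0.42672015,  0.07383618,  1.60662019, -0.03408253,
        1.1107851 , -0.0671048 ]), 'dq': array([ 1.69191862e-04, -7.61036118e-05,  7.36497855e-05, -7.31002110e-04,
        1.84183568e-03,  5.05719804e-04,  9.29796725e-04]), 'joint_torque': array([ 8.50484703e-04, -9.49824715e+01,  3.76138732e+00, -4.63503599e+01,
        1.93826010e-02,  9.99821699e-03,  4.00529427e-05]), 'position': array([292.68879947, 607.73250799, 191.71227301]), 'ee_rot': array([-1.57089946e+00,  1.26983420e-03,  1.12199822e+00]), 'force': array([-0.01941071,  0.54848812,  0.05486735]), 'moment': array([-0.00679806,  0.03033972, -0.01426594]), 'grip_width': 85.10781944555025} 18.700000000000003
```

View pics/scene0.png

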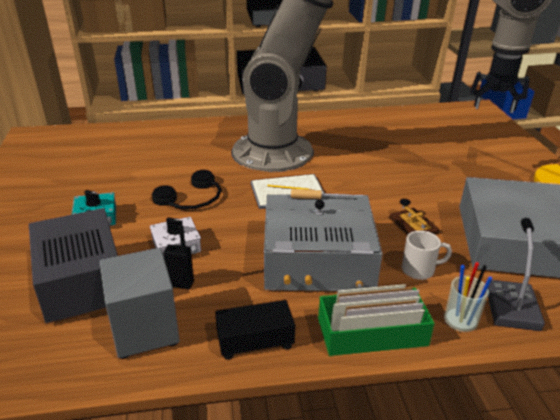

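View pics/top0.png

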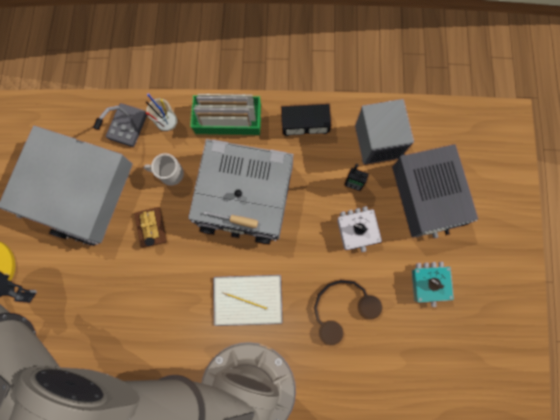

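View pics/wrist0.png

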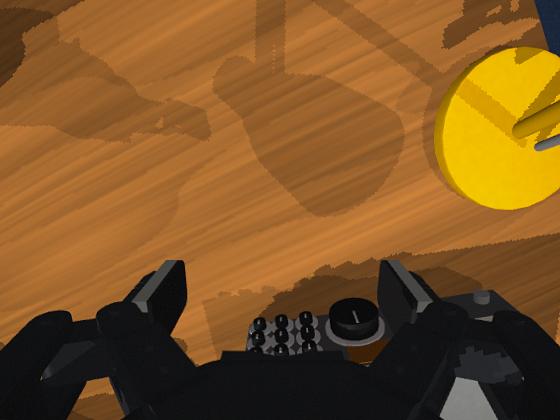

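The white/aluminium switch is at top (360,229) and the turquoise look-alike is at (434,284). The black ball is at (238,193) on the tuner lid, with a dial-faced big grey box (65,185) as another look-alike. I choose the aluminium switch beside the tuner at (245,190), and check it in a crop.

Run:
```python
from h import *
c=load('top0'); im=c['color'][:,:,::-1]
a=cv2.resize(im[195:265,325:395],None,fx=8,fy=8,interpolation=cv2.INTER_CUBIC)
cv2.imwrite('pics/sw.png',a)
b=cv2.resize(im[130:250,180:310],None,fx=5,fy=5,interpolation=cv2.INTER_CUBIC)
cv2.imwrite('pics/tu.png',b)
print(c['pose'].round(3),c['fx'],c['cx'],c['cy'])
W=cloud(c)
for p in [(360,229),(345,215),(374,240),(238,193),(238,175),(350,244),(245,221)]: print(p,px(c,*p).round(1))
# switch top: pixels with z 45..56 near
P=W.reshape(-1,3); col=c['color'].reshape(-1,3)
ce=px(c,348,240)
m=(abs(P[:,2]-50)<4)&(np.linalg.norm(P[:,:2]-atz(c,360,229,50)[:2],axis=1)<85)
q=P[m][:,:2].astype(np.float32); r=cv2.minAreaRect(q); print('switch',m.sum(),r)
m=(abs(P[:,2]-126)<8)&(np.linalg.norm(P[:,:2]-atz(c,243,190,125)[:2],axis=1)<200)
q=P[m][:,:2].astype(np.float32); print('tuner',m.sum(),cv2.minAreaRect(q),np.median(P[m][:,2]))
```

```text
[[ 2.400000e-02 -9.840000e-01  1.750000e-01  2.930050e+02]
 [-1.000000e+00 -2.300000e-02  9.000000e-03 -1.188550e+02]
 [-5.000000e-03 -1.750000e-01 -9.850000e-01  1.437376e+03]
 [ 0.000000e+00  0.000000e+00  0.000000e+00  1.000000e+00]] 453.5152936354429 286.36284844581337 214.33747173586855
(360, 229) [ 492.6 -328.6   87.5]
(345, 215) [ 546.6 -291.5   19.2]
(374, 240) [ 465.  -378.    48.4]
(238, 193) [577.7  34.1 165.2]
(238, 175) [642.   41.3 124.7]
(350, 244) [ 450.5 -303.    52.8]
(245, 221) [498.9  12.1 150.9]
switch 838 ((497.86444091796875, -333.0328369140625), (102.7208251953125, 112.71918487548828), 13.947175979614258)
tuner 7038 ((606.6515502929688, 32.498313903808594), (272.2967529296875, 259.2503662109375), 81.06015014648438) 126.74700952790135
```

View pics/sw.png

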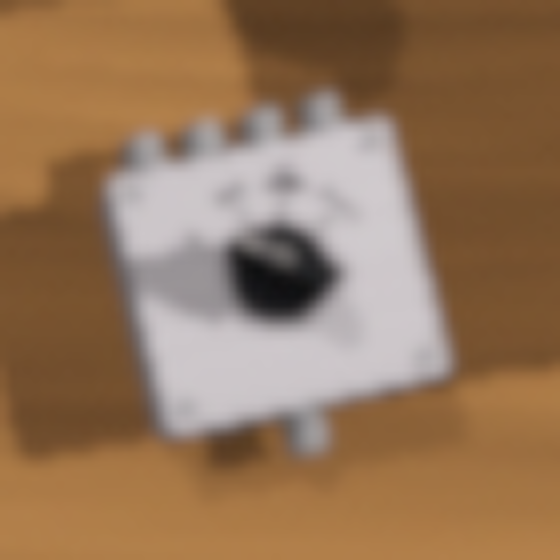

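View pics/tu.png

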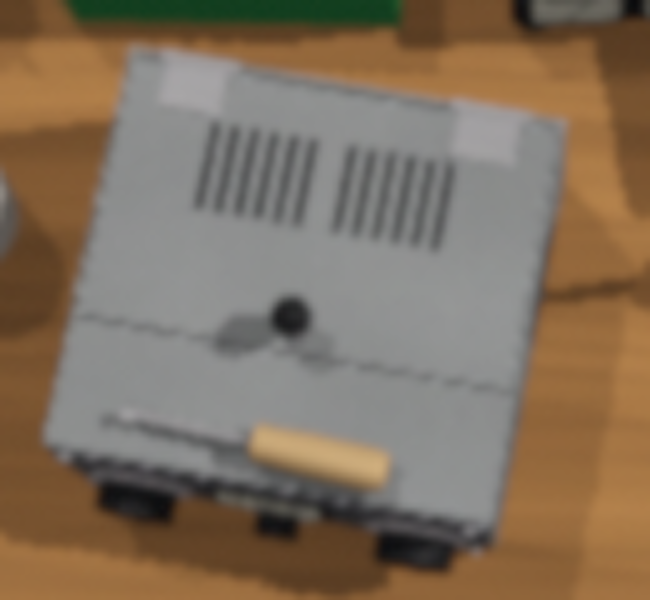

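Run:
```python
from h import *
from scipy.spatial.transform import Rotation as Ro
c=load('wrist0'); o=env.observe()
R=Ro.from_euler('xyz',o['ee_rot']).as_matrix()
T=np.eye(4);T[:3,:3]=R;T[:3,3]=o['position']
C=np.linalg.inv(T)@c['pose'];print(C.round(3)); np.save('/tmp/C.npy',C); print(c['fx'])
t=load('top0')
for p in [(357,179),(357,172),(150,226),(166,168),(385,130),(436,190)]: print(p,px(t,*p).round(0))
```

```text
[[   1.       0.       0.      -0.705]
 [  -0.      -0.262    0.965 -180.829]
 [   0.      -0.965   -0.262   67.449]
 [   0.       0.       0.       1.   ]]
323.48974883079046
(357, 179) [ 642. -317.  108.]
(357, 172) [ 664. -317.  109.]
(150, 226) [496. 328.  23.]
(166, 168) [693. 295.   6.]
(385, 130) [ 781. -394.  161.]
(436, 190) [ 609. -551.  128.]
```

>>> drive_tool(
  steps=[
    [[0,0,50],[0,0,-1]],
    [[20,-40,90],[0,0,-2]],
    [[40,-85,110],[0,0,-3]],
    [[50,-130,120],[0,0,-4]],
    [[60,-175,120],[0,0,-5]],
  ],
)

```text
time: 0.65
position: [352.5, 436.9, 313.5]
ee_rot: [-1.57, -0.001, 0.418]
force: [1.0, 0.1, 0.2]
grip_width: 85.4
```

>>> drive_tool(
  steps=[
    [[10,-47,0],[0,0,-1]],
    [[20,-95,0],[0,0,-2]],
    [[30,-143,0],[0,0,-3]],
    [[40,-190,0],[0,0,-4]],
    [[48,-238,0],[0,0,-5]],
  ],
)

```text
time: 1.15
position: [399.7, 198.2, 312.1]
ee_rot: [-1.57, 0.0, -0.28]
force: [0.8, -0.5, 0.4]
grip_width: 85.3
```

>>> drive_tool(
  steps=[
    [[10,-47,0],[0,0,-1]],
    [[20,-95,0],[0,0,-2]],
    [[30,-143,0],[0,0,-3]],
    [[40,-190,0],[0,0,-3]],
    [[48,-238,0],[0,0,-3]],
  ],
)

```text
time: 1.65
position: [447.6, -39.9, 312.3]
ee_rot: [-1.57, 0.0, -0.694]
force: [1.9, -0.0, -0.2]
grip_width: 85.5
```

>>> drive_tool(
  steps=[
    [[10,-47,0],[0,0,0]],
    [[20,-95,0],[0,0,0]],
    [[30,-143,-20],[0,0,0]],
    [[40,-190,-40],[0,0,0]],
    [[48,-238,-70],[0,0,0]],
  ],
)

```text
time: 2.15
position: [495.0, -267.5, 248.2]
ee_rot: [-1.57, -0.002, -0.692]
force: [1.4, 4.0, 0.3]
grip_width: 85.4
```

>>> drive_tool(
  steps=[
    [[0,-46,0],[0,0,0]],
    [[0,-46,0],[0,0,0]],
  ],
)

```text
time: 2.35
position: [491.0, -318.5, 247.5]
ee_rot: [-1.575, 0.0, -0.702]
force: [0.1, -0.1, 0.2]
grip_width: 85.3
```

Run:
```python
from h import *
c=cap('wrist','w1'); o=env.observe(); print(o['position'],o['ee_rot'],o['joints'].round(2),o['time'])
print(proj(c,[[498,-333,82],[498,-333,50]]))
```

```text
[ 492.00901347 -315.55376146  247.73459567] [-1.57358966e+00  5.57994738e-04 -6.99827063e-01] [-0.32  0.35  1.    1.79 -0.31  1.18  0.08] 2.4
[[296.35601686 190.77805842]
 [295.21788241 185.21685104]]
```

View pics/w1.png

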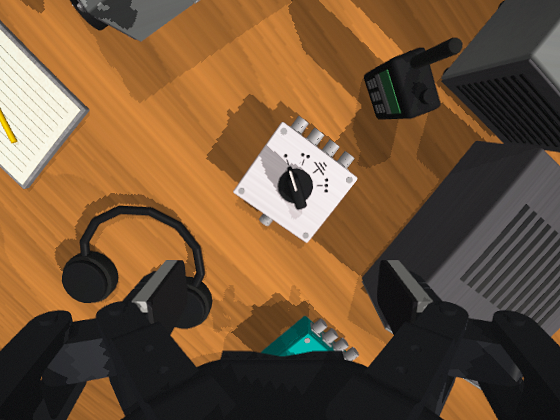

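The wrist view shows the aluminium switch, with its knob centre near (296,186) and the white pointer line from (296,188) to (291,170), aimed at the single dot (287,160). The earth symbol is at (319,167). Now I measure it.

Run:
```python
from h import *
c=load('w1'); im=c['color'][:,:,::-1]
cv2.imwrite('pics/w1c.png',cv2.resize(im[110:260,220:370],None,fx=4,fy=4,interpolation=cv2.INTER_CUBIC))
W=cloud(c);P=W.reshape(-1,3)
m=(abs(P[:,2]-50)<3)&(np.linalg.norm(P[:,:2]-[498,-333],axis=1)<85)
print(m.sum(),cv2.minAreaRect(P[m][:,:2].astype(np.float32)),np.median(P[m][:,2]))
m=(P[:,2]>82)&(P[:,2]<96)&(np.linalg.norm(P[:,:2]-[498,-333],axis=1)<40)
q=P[m]; print(m.sum(),np.median(q[:,2]),cv2.minAreaRect(q[:,:2].astype(np.float32)))
ctr=q[:,:2].mean(0); u,s,v=np.linalg.svd(q[:,:2]-ctr); print(ctr,v[0],np.degrees(np.arctan2(v[0][1],v[0][0])))
g=im.astype(int).min(2)[165:205,275:320]; 
print(atz(c,296,188,90),atz(c,291,170,90))
print('dots', [atz(c,*p,50).round(1) for p in [(287,160),(319,167),(305,155),(326,184)]])
```

```text
6796 ((497.4134826660156, -332.6168212890625), (102.3107681274414, 112.41919708251953), 13.871310234069824) 49.50669327811781
441 89.19786731255579 ((498.299072265625, -330.39874267578125), (45.37236022949219, 12.93907356262207), 68.05036163330078)
[ 497.95729171 -331.37100316] [-0.3749018  -0.92706453] -112.0182433714692
[ 500.44619546 -328.91165548   90.        ] [ 508.69284128 -310.69967497   90.        ]
dots [array([ 509.7, -303.8,   50. ]), array([ 533.1, -334.3,   50. ]), array([ 529.4, -312.9,   50. ]), array([ 526.9, -355.4,   50. ])]
```

View pics/w1c.png

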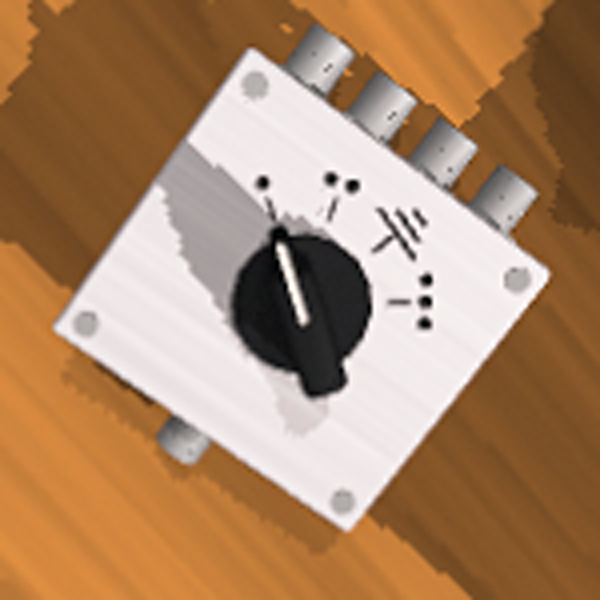

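>>> drive_tool(
  steps=[
    [[5,-16,0],[0,0,1]],
    [[5,-16,-40],[0,0,2.2]],
    [[5,-16,-60],[0,0,2.2]],
    [[5,-16,-60],[0,0,2.2]],
  ],
)

```text
time: 2.8
position: [498.1, -325.7, 186.3]
ee_rot: [-1.57, 0.004, -0.385]
force: [-0.3, 0.4, 0.0]
grip_width: 85.3
```

Run:
```python
from h import *
o=env.observe(); print(o['position'],o['ee_rot'],np.degrees(o['ee_rot'][2]),o['joints'].round(2),o['time'])
```

```text
[ 498.08198821 -325.7196631   186.28496738] [-1.57010931  0.00375156 -0.38485188] -22.05038825196704 [-0.19  0.41  0.87  1.83 -0.35  1.07  0.42] 2.8
```

>>> drive_tool(
  steps=[
    [[0,-6,-40],[0,0,0]],
    [[0,-6,-70],[0,0,0]],
    [[0,-6,-70],[0,0,0]],
    [[0,-6,-70],[0,0,0]],
  ],
)

```text
time: 3.2
position: [499.6, -333.6, 120.0]
ee_rot: [-1.571, -0.001, -0.386]
force: [-0.7, -0.6, 0.9]
grip_width: 85.5
```

Run:
```python
from h import *
o=env.observe(); print(o['position'],np.degrees(o['ee_rot']),o['joints'].round(2),o['time'])
```

```text
[ 499.61135695 -333.55822616  119.96314975] [-9.00096383e+01 -3.51031464e-02 -2.21273493e+01] [-0.12  0.49  0.81  1.88 -0.43  0.95  0.5 ] 3.2
```

>>> drive_tool(
  steps=[
    [[-2,2,-30],[0,0,0]],
    [[-2,2,-54],[0,0,0]],
    [[-2,2,-54],[0,0,0]],
    [[-2,2,-54],[0,0,0]],
  ],
)

```text
time: 3.6
position: [497.9, -332.1, 66.5]
ee_rot: [-1.571, -0.002, -0.386]
force: [-0.4, -0.6, 0.2]
grip_width: 85.6
```

>>> drive_tool(
  steps=[
    [[0,0,0],[0,0,0]],
    [[0,0,0],[0,0,0]],
    [[0,0,0],[0,0,0]],
    [[0,0,0],[0,0,0]],
    [[0,0,0],[0,0,0]],
  ],
  jaw=0,
)

```text
time: 4.1
position: [497.0, -331.6, 64.6]
ee_rot: [-1.571, -0.0, -0.386]
force: [-0.9, -0.7, -0.8]
grip_width: 12.2
```

>>> drive_tool(
  steps=[
    [[0,0,0],[0,0,0]],
    [[0,0,0],[0,0,0]],
    [[0,0,0],[0,0,0]],
    [[0,0,0],[0,0,0]],
    [[0,0,0],[0,0,0]],
  ],
)

```text
time: 4.6
position: [497.0, -331.6, 64.4]
ee_rot: [-1.571, 0.0, -0.386]
force: [-0.4, -0.6, 0.5]
grip_width: -0.3
```

Run:
```python
from h import *
c=cap('wrist','w2'); o=env.observe(); print(o['position'],o['grip_width'],o['force'],o['moment'])
t=cap('top','t2'); cv2.imwrite('pics/t2c.png',cv2.resize(t['color'][180:280,310:410,::-1],None,fx=6,fy=6,interpolation=cv2.INTER_CUBIC))
s=cap('scene','s2'); cv2.imwrite('pics/s2c.png',cv2.resize(s['color'][180:300,120:260,::-1],None,fx=5,fy=5,interpolation=cv2.INTER_CUBIC))
```

```text
[ 496.9152192  -331.59496652   64.36397482] 0.034091345530322434 [-0.68669566  0.66618241  0.16965415] [-0.0367608   0.02047229  0.03154753]
```

View pics/w2.png

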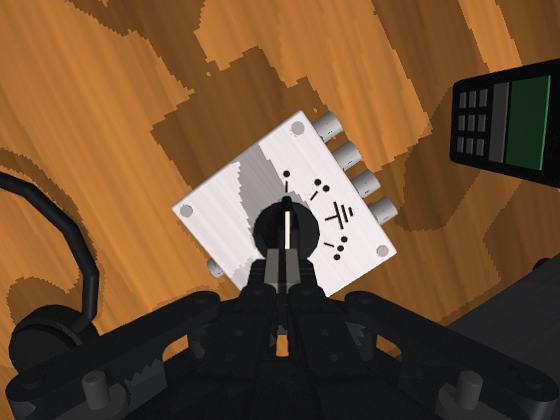

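View pics/s2c.png

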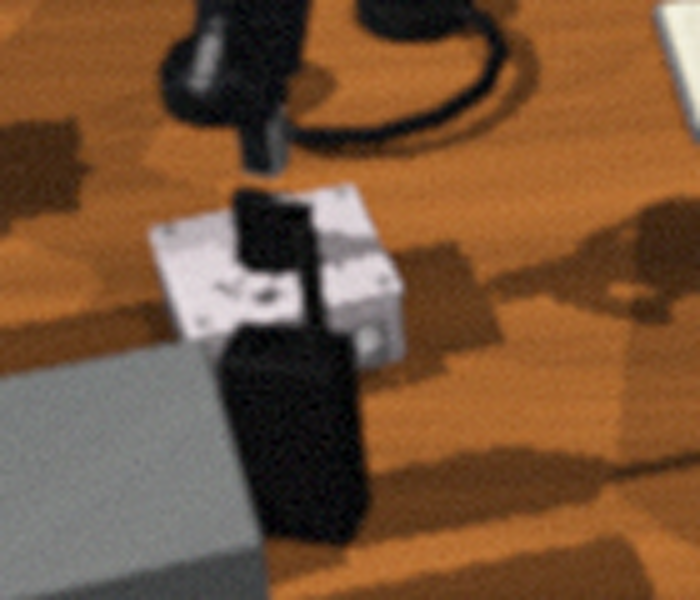

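View pics/t2c.png

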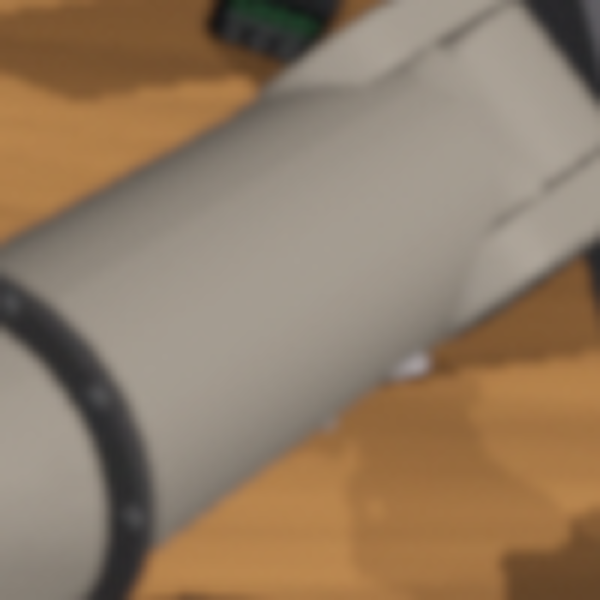

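Run:
```python
from h import *
c=load('w2')
print(proj(c,[[496.9,-331.6,64.4],[496.9,-331.6,83],[497.5,-332,90]]))
for p in [(287,240),(287,210),(271,258),(292,258),(272,275),(293,290),(270,250),(230,190),(282,250),(255,235)]: print(p,c['depth'][p[1],p[0]],px(c,*p).round(1))
s=load('s2')
print(proj(s,[[496.9,-331.6,64.4],[497.5,-332,90]]))
W=cloud(c);P=W.reshape(-1,3)
m=(abs(P[:,2]-50)<6)&(np.linalg.norm(P[:,:2]-[498,-333],axis=1)<85)
print(m.sum(),cv2.minAreaRect(P[m][:,:2].astype(np.float32)),np.median(P[m][:,2]))
im=c['color'][:,:,::-1]; cv2.imwrite('pics/w2c.png',cv2.resize(im[180:330,210:360],None,fx=4,fy=4,interpolation=cv2.INTER_CUBIC))
```

```text
[[283.80922446 238.1375168 ]
 [283.97592246 249.98660785]
 [285.41239552 255.35782576]]
(287, 240) 165.26851 [ 501.4 -324.6   89.7]
(287, 210) 162.99478 [ 507.1 -310.3   87.8]
(271, 258) 136.3912 [ 495.7 -319.3  118.9]
(292, 258) 136.38869 [ 504.  -322.7  118.9]
(272, 275) 122.0142 [ 496.4 -320.1  133.9]
(293, 290) 107.62493 [ 503.9 -321.4  148.3]
(270, 250) 147.35597 [ 494.6 -319.9  107.7]
(230, 190) 200.4252 [ 475.7 -295.1   48.5]
(282, 250) 147.45026 [ 499.7 -321.9  107.7]
(255, 235) 199.22334 [ 480.2 -325.6   56.9]
[[174.28565968 226.54043119]
 [173.16175531 218.77454196]]
19167 ((498.2427673339844, -332.5305480957031), (101.86790466308594, 112.04755401611328), 14.146249771118164) 49.43215277970668
```

View pics/w2c.png

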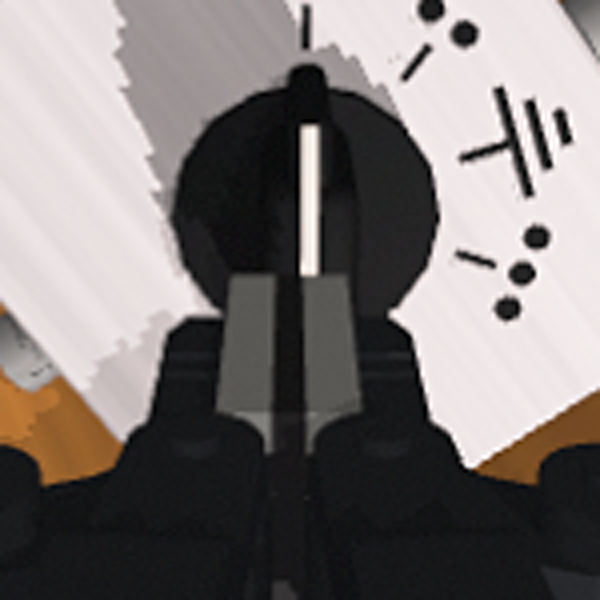

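Run:
```python
from h import *
from scipy.spatial.transform import Rotation as Ro
print(np.load('/tmp/C.npy').round(2))
o=env.observe()
R=Ro.from_euler('xyz',o['ee_rot']).as_matrix()
for f,po,Rr in [('w2',o['position'],R)]:
    c=load(f);T=np.eye(4);T[:3,:3]=Rr;T[:3,3]=po
    C=np.linalg.inv(T)@c['pose'];print(C.round(2))
    for v in range(236,420,12): 
        print(v,[ (np.linalg.inv(T)@np.append(px(c,u,v),1))[:3].round(0).tolist() for u in (270,294)])
c=load('wrist0'); C=np.load('/tmp/C.npy')
for p in [(175,270),(175,262),(165,285),(150,300),(390,270),(130,310),(60,330)]: print(p,(C@np.append(ray(c,*p)*c['depth'][p[1],p[0]],1))[:3].round(1))
```

```text
[[   1.      0.      0.     -0.71]
 [  -0.     -0.26    0.97 -180.83]
 [   0.     -0.97   -0.26   67.45]
 [   0.      0.      0.      1.  ]]
[[   1.      0.     -0.     -1.06]
 [   0.     -0.26    0.96 -180.87]
 [   0.     -0.96   -0.26   65.82]
 [   0.      0.      0.      1.  ]]
236 [[-8.0, 7.0, -1.0], [5.0, -25.0, 10.0]]
248 [[-9.0, 7.0, -9.0], [5.0, -26.0, 4.0]]
260 [[-6.0, -55.0, 10.0], [4.0, -57.0, 11.0]]
272 [[-6.0, -68.0, 11.0], [4.0, -68.0, 11.0]]
284 [[-5.0, -78.0, 11.0], [3.0, -78.0, 11.0]]
296 [[-5.0, -86.0, 11.0], [3.0, -87.0, 11.0]]
308 [[-5.0, -94.0, 12.0], [3.0, -94.0, 11.0]]
320 [[-5.0, -98.0, 10.0], [2.0, -100.0, 12.0]]
332 [[-5.0, -87.0, -2.0], [2.0, -100.0, 8.0]]
344 [[-5.0, -87.0, -7.0], [3.0, -88.0, -6.0]]
356 [[-4.0, -113.0, 10.0], [2.0, -113.0, 10.0]]
368 [[-4.0, -118.0, 10.0], [2.0, -118.0, 10.0]]
380 [[-4.0, -122.0, 10.0], [2.0, -121.0, 10.0]]
392 [[-4.0, -125.0, 10.0], [1.0, -127.0, 12.0]]
404 [[-4.0, -129.0, 11.0], [1.0, -129.0, 10.0]]
416 [[-3.0, -131.0, 10.0], [1.0, -131.0, 10.0]]
(175, 270) [-43.7 -62.6  10.8]
(175, 262) [-45.1 -58.   12.2]
(165, 285) [-43.3 -75.7  11. ]
(150, 300) [-43.6 -88.8  12.5]
(390, 270) [ 42.1 -64.8  11.8]
(130, 310) [-46.8 -96.2  13.3]
(60, 330) [ -63.3 -106.    12.3]
```

Both the wrist depth and the scene view put the closed fingertips about 43 mm above the reported TCP, at z≈107. So the fingers shut above the knob and touched nothing. I'll open, go down about 42 mm more, and trust the contact.

>>> drive_tool(
  steps=[
    [[0,0,0],[0,0,0]],
    [[0,0,0],[0,0,0]],
    [[0,0,0],[0,0,0]],
    [[0,0,0],[0,0,0]],
    [[0,0,0],[0,0,0]],
  ],
  jaw=1,
)

```text
time: 5.25
position: [497.0, -331.6, 64.4]
ee_rot: [-1.571, 0.0, -0.386]
force: [-0.4, -0.5, -0.3]
grip_width: 72.2
```

>>> drive_tool(
  steps=[
    [[0,0,0],[0,0,0]],
    [[0,0,0],[0,0,0]],
    [[0,0,-20],[0,0,0]],
    [[0,0,-41],[0,0,0]],
    [[0,0,-41],[0,0,0]],
  ],
)

```text
time: 5.75
position: [495.7, -330.7, 21.4]
ee_rot: [-1.571, 0.003, -0.386]
force: [-0.5, -0.0, 0.6]
grip_width: 85.3
```

>>> drive_tool(
  steps=[
    [[0,0,0],[0,0,0]],
    [[0,0,0],[0,0,0]],
    [[0,0,0],[0,0,0]],
    [[0,0,0],[0,0,0]],
    [[0,0,0],[0,0,0]],
  ],
  jaw=0,
)

```text
time: 6.25
position: [498.8, -332.3, 24.3]
ee_rot: [-1.571, -0.004, -0.386]
force: [33.9, -11.5, -11.9]
grip_width: 12.5
```

>>> drive_tool(
  steps=[
    [[0,0,0],[0,0,0]],
    [[0,0,0],[0,0,0]],
    [[0,0,0],[0,0,0]],
    [[0,0,0],[0,0,0]],
    [[0,0,0],[0,0,0]],
  ],
)

```text
time: 6.75
position: [499.2, -332.5, 24.3]
ee_rot: [-1.571, -0.004, -0.385]
force: [9.4, -3.9, 0.7]
grip_width: 11.8
```

>>> drive_tool(
  steps=[
    [[1,-0.5,0],[0,0,-0.8]],
    [[1,-0.5,0],[0,0,-1.6]],
    [[1,-0.5,0],[0,0,-2.4]],
    [[1,-0.5,0],[0,0,-3.2]],
    [[1,-0.5,0],[0,0,-4]],
  ],
)

```text
time: 7.25
position: [499.4, -332.4, 24.3]
ee_rot: [-1.569, -0.002, -0.949]
force: [4.3, -0.3, 3.9]
grip_width: 11.5
```

Run:
```python
from h import *
o=env.observe(); print(o['position'],np.degrees(o['ee_rot']),o['joints'].round(2),o['force'],o['moment'],o['grip_width'])
```

```text
[ 499.4266277  -332.44922911   24.28919262] [-89.91219281  -0.11856005 -54.35871463] [-0.13  0.67  0.84  1.95 -0.68  0.83  0.14] [ 4.28854168 -0.30188115  3.85191157] [ 0.0605757  -0.80631505 -0.11987968] 11.4598269886986
```

>>> drive_tool(
  steps=[
    [[0,0,0],[0,0,-0.8]],
    [[0,0,0],[0,0,-1.6]],
    [[0,0,0],[0,0,-2.4]],
    [[0,0,0],[0,0,-3.2]],
    [[0,0,0],[0,0,-4]],
  ],
)

```text
time: 7.75
position: [499.6, -332.5, 24.3]
ee_rot: [-1.568, -0.001, -1.507]
force: [3.9, -1.0, 3.8]
grip_width: 12.1
```

>>> drive_tool(
  steps=[
    [[0,0,0],[0,0,-0.6]],
    [[0,0,0],[0,0,-1.1]],
    [[0,0,0],[0,0,-1.1]],
    [[0,0,0],[0,0,-1.1]],
  ],
)

```text
time: 8.15
position: [499.6, -332.5, 24.2]
ee_rot: [-1.568, -0.001, -1.656]
force: [5.0, -0.7, 5.6]
grip_width: 12.1
```

Run:
```python
from h import *
o=env.observe(); print(o['position'],np.degrees(o['ee_rot']),o['joints'].round(2),o['force'],o['moment'],o['grip_width'])
c=cap('wrist','w3')
im=c['color'][:,:,::-1]; cv2.imwrite('pics/w3c.png',cv2.resize(im[130:330,180:400],None,fx=3,fy=3,interpolation=cv2.INTER_CUBIC))
```

```text
[ 499.58254145 -332.48214711   24.24761137] [-8.98581718e+01 -4.78720612e-02 -9.48823087e+01] [-0.23  0.77  1.01  1.95 -0.84  0.91 -0.43] [ 5.04663005 -0.72495487  5.60428911] [ 0.04714982 -1.0576181   0.06119706] 12.050229397986973
```

View pics/w3c.png

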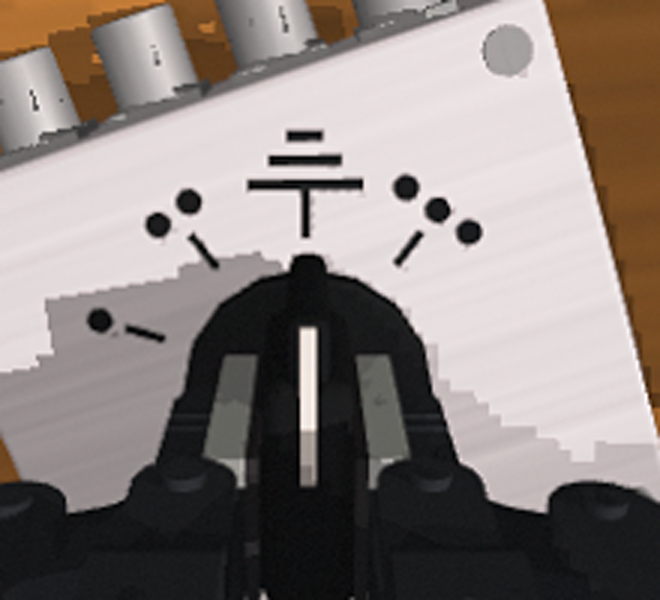

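The pointer and its white line now aim exactly at the earth symbol (crop (305,180)). I'll release, lift and look again.

>>> drive_tool(
  steps=[
    [[0,0,0],[0,0,0]],
    [[0,0,0],[0,0,0]],
    [[0,0,0],[0,0,0]],
    [[0,0,0],[0,0,0]],
    [[0,0,0],[0,0,0]],
  ],
  jaw=1,
)

```text
time: 8.7
position: [497.8, -332.1, 23.3]
ee_rot: [-1.571, 0.0, -1.657]
force: [0.5, -0.7, 1.1]
grip_width: 82.9
```

>>> drive_tool(
  steps=[
    [[0,0,0],[0,0,0]],
    [[0,0,20],[0,0,0]],
    [[0,0,60],[0,0,0]],
    [[0,0,105],[0,0,0]],
    [[0,0,150],[0,0,0]],
  ],
)

```text
time: 9.2
position: [497.4, -332.1, 174.9]
ee_rot: [-1.572, 0.0, -1.657]
force: [0.9, -0.1, 0.7]
grip_width: 85.8
```

Run:
```python
from h import *
c=cap('wrist','w4'); o=env.observe(); print(o['position'],o['joints'].round(2))
P=cloud(c).reshape(-1,3)
m=(P[:,2]>82)&(P[:,2]<96)&(np.linalg.norm(P[:,:2]-[498,-333],axis=1)<40)
q=P[m]; ctr=q[:,:2].mean(0); u,s,v=np.linalg.svd(q[:,:2]-ctr); print(ctr,np.degrees(np.arctan2(v[0][1],v[0][0])))
```

```text
[ 499.19533665 -334.57618277  181.50500676] [-0.37  0.61  1.23  1.84 -0.64  1.15 -0.57]
[ 499.20254726 -332.49796103] 175.10867767819576
```

View pics/w4.png

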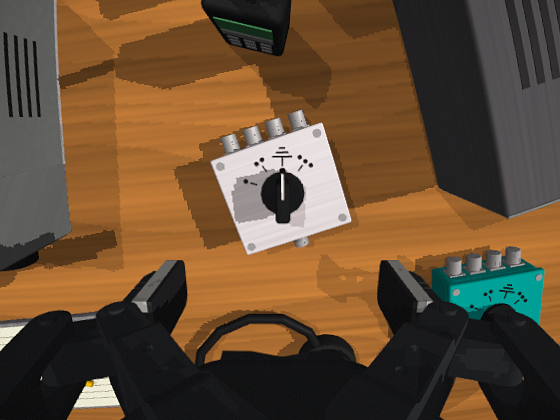

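Knob at earth (bar direction -4.9° against the expected -4°), and the switch is untouched otherwise. Now over to the tuner.

>>> drive_tool(
  steps=[
    [[0,10,45],[0,0,0]],
    [[10,45,80],[0,0,0]],
    [[20,90,90],[0,0,0]],
    [[30,137,90],[0,0,0]],
    [[40,185,90],[0,0,0]],
  ],
)

```text
time: 9.75
position: [538.2, -145.4, 263.8]
ee_rot: [-1.57, 0.001, -1.657]
force: [0.9, 0.6, 0.0]
grip_width: 85.3
```

>>> drive_tool(
  steps=[
    [[0,47,0],[0,0,0]],
    [[0,94,0],[0,0,0]],
    [[0,141,0],[0,0,0]],
    [[0,180,0],[0,0,-0.5]],
    [[0,180,0],[0,0,-0.5]],
  ],
)

```text
time: 10.25
position: [537.9, 39.0, 262.9]
ee_rot: [-1.572, 0.001, -1.722]
force: [0.7, 0.0, -0.0]
grip_width: 85.5
```

Run:
```python
from h import *
c=cap('wrist','w5'); o=env.observe(); print(o['position'],np.degrees(o['ee_rot']),o['joints'].round(2),o['time'])
P=cloud(c).reshape(-1,3)
m=(P[:,2]>153)&(P[:,2]<175)&(np.linalg.norm(P[:,:2]-[577,34],axis=1)<40)
q=P[m]; print('ball',m.sum(),q.min(0),q.max(0),cv2.minEnclosingCircle(q[:,:2].astype(np.float32)))
m=(abs(P[:,2]-127)<5)&(np.linalg.norm(P[:,:2]-[606,32],axis=1)<200)
q=P[m]; print(m.sum(),cv2.minAreaRect(q[:,:2].astype(np.float32)))
```

```text
[537.86212748  35.93268553 263.12994657] [-9.00225689e+01  3.66381761e-03 -9.86656093e+01] [-1.23  0.36  1.34  1.87 -0.38  1.21 -1.49] 10.3
ball 639 [566.94963275  24.16902835 154.56890671] [591.6190538   48.60058712 169.6902848 ] ((579.25537109375, 36.41097640991211), 12.367766380310059)
63035 ((598.6331787109375, 32.95366668701172), (271.32080078125, 233.09698486328125), 81.32792663574219)
```

View pics/w5.png

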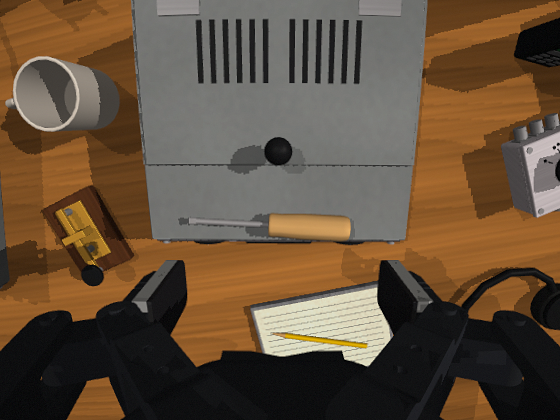

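>>> drive_tool(
  steps=[
    [[20,0,0],[0,0,0]],
    [[41,0.5,-20],[0,0,0]],
    [[41,0.5,-40],[0,0,0]],
    [[41,0.5,-40],[0,0,0]],
  ],
)

```text
time: 10.7
position: [577.9, 31.9, 221.5]
ee_rot: [-1.574, -0.002, -1.728]
force: [-0.9, -0.5, 0.7]
grip_width: 85.3
```

Run:
```python
from h import *
o=env.observe(); print(o['position'],np.degrees(o['ee_rot']),o['joints'].round(3),o['time'])
```

```text
[577.89019012  31.8748316  221.48396165] [-90.1555      -0.0991909  -99.02716826] [-1.047  0.472  1.2    1.834 -0.476  1.171 -1.417] 10.7
```

>>> drive_tool(
  steps=[
    [[0,2,-30],[0,0,0]],
    [[0,2,-50],[0,0,0]],
    [[0,2,-50],[0,0,0]],
    [[0,2,-50],[0,0,0]],
  ],
)

```text
time: 11.1
position: [579.2, 34.6, 174.7]
ee_rot: [-1.57, 0.0, -1.727]
force: [0.5, -0.5, 0.4]
grip_width: 85.4
```

Run:
```python
from h import *
c=cap('wrist','w6'); o=env.observe(); print(o['position'],np.degrees(o['ee_rot']),o['joints'].round(3),o['time'])
P=cloud(c).reshape(-1,3)
m=(P[:,2]>153)&(P[:,2]<172)&(np.linalg.norm(P[:,:2]-[577,34],axis=1)<25)
q=P[m]; print('ball',m.sum(),q.min(0),q.max(0),cv2.minEnclosingCircle(q[:,:2].astype(np.float32)))
```

```text
[579.53258404  34.86183647 174.98672358] [-8.99199446e+01  2.77222964e-02 -9.89514660e+01] [-1.005  0.517  1.142  1.884 -0.533  1.088 -1.378] 11.15
ball 1147 [567.86475504  23.92058838 153.4084602 ] [591.60814279  48.82813554 169.05005442] ((579.3552856445312, 36.35133361816406), 12.480833053588867)
```

View pics/w6.png

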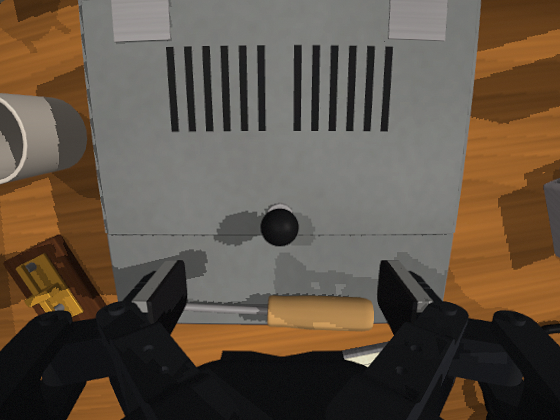

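The ball at (280,227) is centred between the fingers. Descending.

>>> drive_tool(
  steps=[
    [[0,1.5,-30],[0,0,0]],
    [[0,1.5,-60],[0,0,0]],
    [[0,1.5,-78],[0,0,0]],
    [[0,1.5,-78],[0,0,0]],
    [[0,1.5,-78],[0,0,0]],
  ],
)

```text
time: 11.65
position: [579.6, 36.5, 96.6]
ee_rot: [-1.57, 0.0, -1.727]
force: [-0.2, -0.0, 0.5]
grip_width: 85.6
```

Run:
```python
from h import *
o=env.observe(); print(o['position'],np.degrees(o['ee_rot']),o['joints'].round(3),o['time'],o['force'])
```

```text
[579.5814444   36.5463358   96.58520699] [-8.99475386e+01  3.22986372e-03 -9.89421271e+01] [-0.923  0.601  1.032  1.95  -0.635  0.957 -1.306] 11.65 [-0.17724158 -0.01366755  0.48868625]
```

>>> drive_tool(
  steps=[
    [[0,0,0],[0,0,0]],
    [[0,0,0],[0,0,0]],
    [[0,0,0],[0,0,0]],
    [[0,0,0],[0,0,0]],
    [[0,0,0],[0,0,0]],
  ],
  jaw=0,
)

```text
time: 12.15
position: [579.0, 36.4, 95.9]
ee_rot: [-1.57, -0.0, -1.727]
force: [-3.6, -2.8, 8.5]
grip_width: 22.0
```

>>> drive_tool(
  steps=[
    [[0,0,0],[0,0,0]],
    [[0,0,0],[0,0,0]],
    [[0,0,0],[0,0,0]],
    [[0,0,0],[0,0,0]],
  ],
)

```text
time: 12.55
position: [579.0, 36.4, 95.9]
ee_rot: [-1.571, -0.0, -1.727]
force: [-2.2, -1.2, 9.1]
grip_width: 21.9
```

Run:
```python
from h import *
c=cap('wrist','w7'); o=env.observe(); print(o['position'],np.degrees(o['ee_rot']),o['joints'].round(3),o['time'],o['force'],o['grip_width'])
im=c['color'][:,:,::-1]; cv2.imwrite('pics/w7c.png',cv2.resize(im[160:340,180:390],None,fx=3,fy=3,interpolation=cv2.INTER_CUBIC))
p0=o['position']; yaw=np.radians(-8.67); h=np.array([579.4+148*np.cos(yaw),36.4+148*np.sin(yaw)])
for a in range(0,61,5):
    t=np.radians(a); e=np.radians(11.46)+t; r=151.
    print(a, (np.array([(148-r*np.cos(e))*np.cos(yaw),(148-r*np.cos(e))*np.sin(yaw),r*np.sin(e)-30])).round(1))
```

```text
[579.0239155   36.4194958   95.90538804] [-8.99851692e+01 -3.72344342e-03 -9.89402485e+01] [-0.923  0.601  1.031  1.951 -0.636  0.957 -1.305] 12.6 [-2.99460562 -2.37137245  9.71373211] 21.917988688560026
0 [ 0. -0.  0.]
5 [ 3.2 -0.5 12.8]
10 [ 7.4 -1.1 25.2]
15 [12.7 -1.9 37.3]
20 [19.  -2.9 48.8]
25 [26.3 -4.  59.7]
30 [34.4 -5.3 70. ]
35 [43.5 -6.6 79.5]
40 [53.3 -8.1 88.1]
45 [63.8 -9.7 95.9]
50 [ 75.  -11.4 102.7]
55 [ 86.7 -13.2 108.4]
60 [ 98.8 -15.1 113.2]
```

View pics/w7c.png

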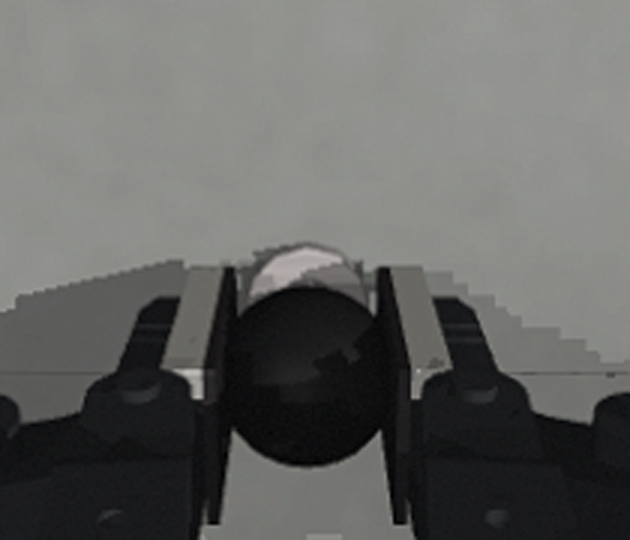

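>>> drive_tool(
  steps=[
    [[1.4,-0.2,6.4],[0,0,0]],
    [[3.2,-0.5,12.8],[0,0,0]],
    [[5.2,-0.8,19],[0,0,0]],
    [[7.4,-1.1,25.2],[0,0,0]],
    [[7.4,-1.1,25.2],[0,0,0]],
  ],
)

```text
time: 13.1
position: [586.5, 35.3, 121.5]
ee_rot: [-1.571, -0.0, -1.727]
force: [-1.1, -5.7, -3.2]
grip_width: 21.8
```

Run:
```python
from h import *
c=cap('wrist','w8'); o=env.observe(); print(o['position'],np.degrees(o['ee_rot']),o['joints'].round(3),o['time'],o['force'],o['moment'],o['grip_width'])
```

```text
[586.39264056  35.29618701 121.17127253] [-8.99967402e+01 -1.43662869e-02 -9.89459800e+01] [-0.935  0.584  1.061  1.916 -0.606  1.006 -1.327] 13.15 [-0.90465101 -5.13035479 -4.20736851] [-0.98247951  0.35114393 -0.05750131] 22.127956194156635
```

View pics/w8.png

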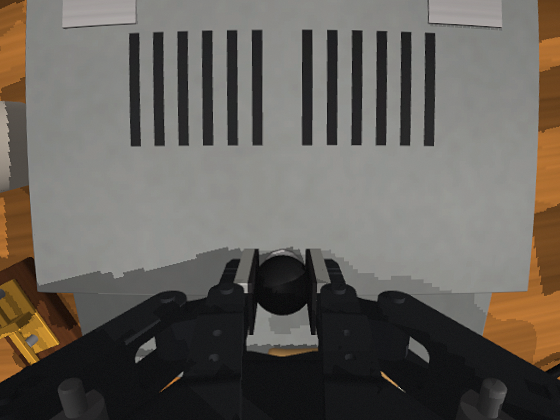

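The lid's near edge has risen and the ball is still held at (283,285). Continuing the arc.

>>> drive_tool(
  steps=[
    [[3.6,-0.5,8.5],[0,0,0]],
    [[8.3,-1.3,17.5],[0,0,0]],
    [[13.3,-2,26],[0,0,0]],
    [[18.9,-2.9,34.5],[0,0,0]],
    [[18.9,-2.9,34.5],[0,0,0]],
  ],
)

```text
time: 13.65
position: [606.0, 32.2, 156.4]
ee_rot: [-1.57, -0.0, -1.727]
force: [-1.0, -5.3, -4.1]
grip_width: 22.1
```

>>> drive_tool(
  steps=[
    [[5,-0.8,6],[0,0,0]],
    [[10.7,-1.6,12.3],[0,0,0]],
    [[17.2,-2.6,19.8],[0,0,0]],
    [[22,-3.4,24],[0,0,0]],
    [[27,-4.1,28.4],[0,0,0]],
  ],
)

```text
time: 14.15
position: [632.1, 28.2, 183.9]
ee_rot: [-1.571, -0.001, -1.727]
force: [1.9, -7.0, -8.1]
grip_width: 21.9
```

Run:
```python
from h import *
c=cap('wrist','w9');cap('scene','s9'); o=env.observe(); print(o['position'],np.degrees(o['ee_rot']),o['joints'].round(3),o['time'],o['force'],o['moment'],o['grip_width'])
P=cloud(c); yaw=np.radians(-8.67); h=np.array([579.4+148*np.cos(yaw),36.4+148*np.sin(yaw)])
Q=P[20:230,100:460].reshape(-1,3); Q=Q[np.isfinite(Q).all(1)]
x=(Q[:,:2]-h)@[np.cos(yaw),np.sin(yaw)]; k=(x<-25)&(x>-140)&(Q[:,2]>135)
print(k.sum(),np.degrees(np.median(np.arctan2(Q[k,2]-126,-x[k]))),np.degrees(np.arctan(np.polyfit(-x[k],Q[k,2],1)[0])))
```

```text
[632.70752796  28.04466278 184.16155781] [-8.99740207e+01 -4.92789247e-02 -9.89263888e+01] [-0.891  0.589  1.086  1.753 -0.567  1.153 -1.359] 14.25 [ 0.05401708 -4.91974907 -3.91886157] [-1.02614087  0.39677706  0.37131527] 22.051790738811352
40366 40.08212622859159 37.989071941790066
```

View pics/w9.png

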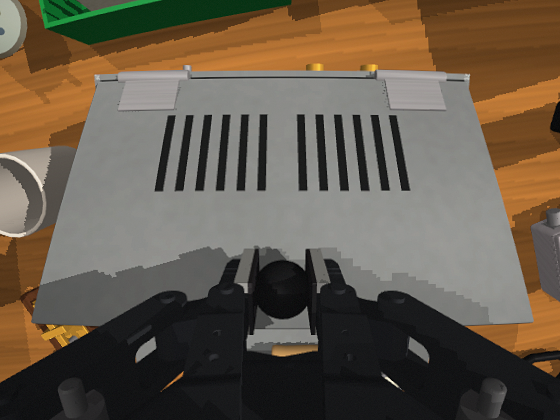

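View pics/s9.png

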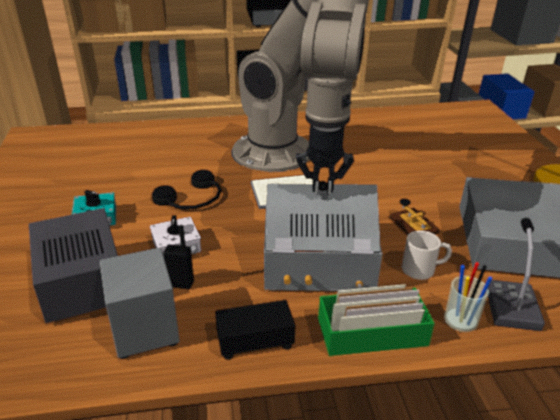

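The lid is at about 40° and the grip is good. Continuing to 60°.

>>> drive_tool(
  steps=[
    [[5,-0.8,4],[0,0,0]],
    [[10.5,-1.6,7.8],[0,0,0]],
    [[16,-2.4,11.3],[0,0,0]],
    [[21.7,-3.3,14.6],[0,0,0]],
    [[27.5,-4.2,17.5],[0,0,0]],
  ],
)

```text
time: 14.75
position: [659.7, 23.8, 200.9]
ee_rot: [-1.571, -0.001, -1.727]
force: [3.4, -7.1, -14.5]
grip_width: 21.7
```

>>> drive_tool(
  steps=[
    [[6,-0.9,2.8],[0,0,0]],
    [[12,-1.9,5.3],[0,0,0]],
    [[18,-2.8,7.6],[0,0,0]],
    [[18,-2.8,7.6],[0,0,0]],
    [[18,-2.8,7.6],[0,0,0]],
  ],
)

```text
time: 15.25
position: [677.4, 21.0, 208.1]
ee_rot: [-1.572, -0.001, -1.727]
force: [1.9, -6.1, -12.8]
grip_width: 21.5
```

```bash
cat > chk.py <<'E'
import sys
from h import *
n=sys.argv[1]
c=cap('wrist','w'+n);cap('scene','s'+n); o=env.observe(); print(o['position'],np.degrees(o['ee_rot']),o['joints'].round(3),o['time'],o['force'],o['moment'],o['grip_width'],abs(o['dq']).max())
P=cloud(c); yaw=np.radians(-8.67); h=np.array([579.4+148*np.cos(yaw),36.4+148*np.sin(yaw)])
Q=P[20:230,100:460].reshape(-1,3); Q=Q[np.isfinite(Q).all(1)]
x=(Q[:,:2]-h)@[np.cos(yaw),np.sin(yaw)]; k=(x<-15)&(x>-140)&(Q[:,2]>145)
# plane fit (SVD, two passes)
A=Q[k]
for _ in range(3):
    m=A.mean(0); n_=np.linalg.svd(A[::7]-m,full_matrices=False)[2][2]; A=A[abs((A-m)@n_)<3]
print(k.sum(),len(A),'radial',np.degrees(np.median(np.arctan2(Q[k,2]-126,-x[k]))),'plane',np.degrees(np.arccos(abs(n_[2]))),n_)
E
python3 chk.py 10
```

```text
[677.28924726  21.01690969 208.01928102] [-9.00579300e+01 -7.70562794e-02 -9.89776157e+01] [-0.81   0.636  1.062  1.62  -0.58   1.237 -1.361] 15.35 [  2.335379    -6.20457621 -12.31603485] [-1.31068885 -0.40103074 -0.25216599] 21.470219576352576 0.0026608367385902104
22136 22136 radial 57.7239682961395 plane 55.36122592802861 [ 0.81291033 -0.12687584  0.56840066]
```

View pics/w10.png

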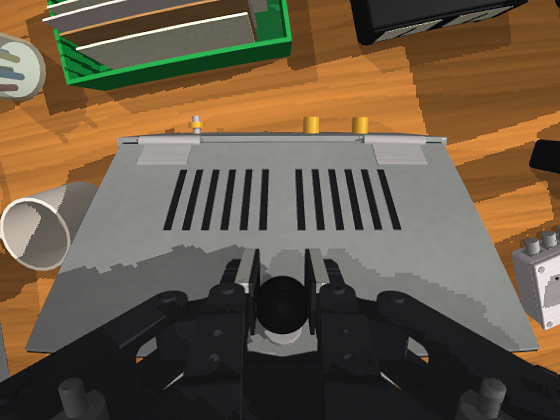

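View pics/s10.png

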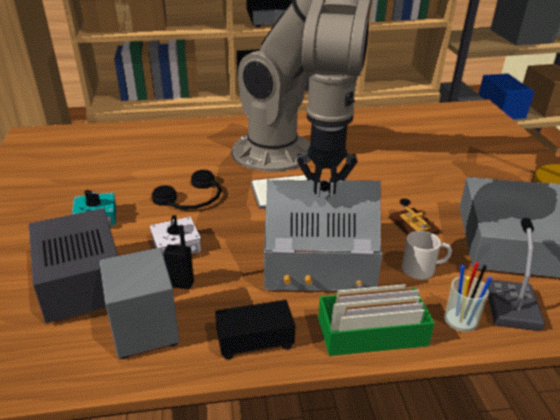

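The plane fit says about 55.5°, so I'll nudge further along the arc.

>>> drive_tool(
  steps=[
    [[4,-0.6,0.5],[0,0,0]],
    [[8,-1.2,1],[0,0,0]],
    [[12,-1.8,1],[0,0,0]],
    [[12,-1.8,1],[0,0,0]],
    [[12,-1.8,1],[0,0,0]],
  ],
)

```text
time: 15.85
position: [689.7, 19.1, 210.6]
ee_rot: [-1.571, -0.001, -1.727]
force: [-4.0, -4.3, 5.7]
grip_width: 20.4
```

```bash
python3 chk.py 11
```

```text
[689.62957622  19.11425112 210.57186418] [-8.99928867e+01 -2.97299228e-02 -9.89762493e+01] [-0.787  0.652  1.053  1.587 -0.588  1.252 -1.36 ] 15.95 [-4.32882313 -4.34802122  5.30489824] [-1.05403736  1.01955567 -0.31968114] 20.485796851653596 0.002924108962496624
15985 15985 radial 61.9335411810496 plane 59.66919170868566 [ 0.85274616 -0.13344384  0.5049918 ]
```

>>> drive_tool(
  steps=[
    [[0,0,0],[0,0,0]],
    [[0,0,0],[0,0,0]],
    [[0,0,0],[0,0,0]],
    [[0,0,0],[0,0,0]],
    [[0,0,0],[0,0,0]],
  ],
)

```text
time: 16.45
position: [689.5, 19.1, 210.5]
ee_rot: [-1.571, -0.001, -1.728]
force: [-4.9, -5.5, 5.5]
grip_width: 20.1
```

>>> drive_tool(
  steps=[
    [[0,0,0],[0,0,0]],
    [[0,0,0],[0,0,0]],
    [[0,0,0],[0,0,0]],
    [[0,0,0],[0,0,0]],
    [[0,0,0],[0,0,0]],
  ],
)

```text
time: 16.95
position: [689.6, 19.1, 210.5]
ee_rot: [-1.571, -0.001, -1.727]
force: [-4.5, -5.1, 5.0]
grip_width: 20.9
```

```bash
python3 chk.py 12
python3 - <<'E'
from h import *
c=load('w12'); cv2.imwrite('pics/w12c.png',cv2.resize(c['color'][200:380,180:390,::-1],None,fx=3,fy=3,interpolation=cv2.INTER_CUBIC))
t=cap('top','t12')
a=load('top0')['color'].astype(int); d=abs(a-t['color']).max(2); 
cv2.imwrite('pics/t12.png',t['color'][:,:,::-1])
E
```

```text
[689.56692706  19.10748893 210.53722875] [-8.99982318e+01 -3.36045506e-02 -9.89754833e+01] [-0.787  0.652  1.053  1.587 -0.588  1.252 -1.36 ] 17.05 [-5.19295668 -4.70188507  5.39617168] [-1.04647219  1.10652657 -0.2882838 ] 20.19713575746068 0.002656801398102591
16046 16046 radial 61.88347784485115 plane 59.57140363055696 [ 0.85190157 -0.13325823  0.50646418]
```

View pics/w12c.png

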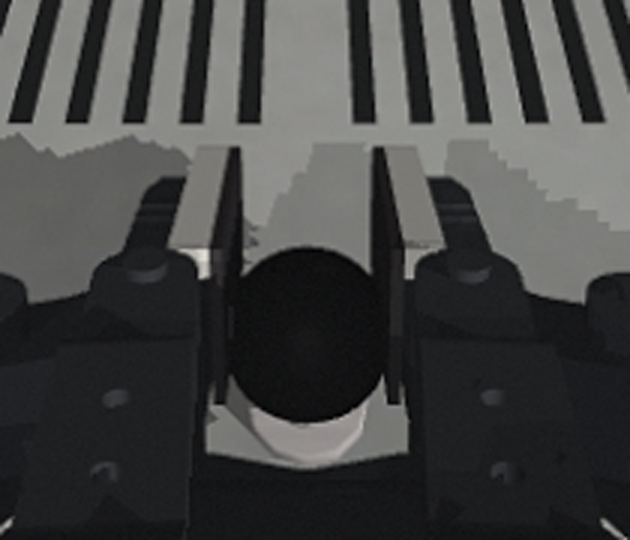

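View pics/t12.png

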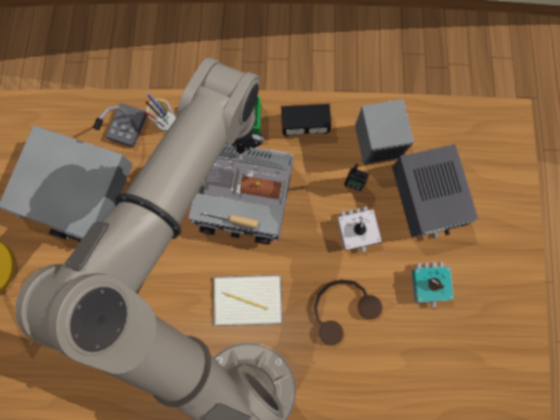

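Steady: 59.7° then 59.6° a second later. The screwdriver, handheld and switch are unmoved in the top view. The arm hides the mug and key there, but both stand in place in the scene and wrist views. Handing in.

Run:
```python
from h import *
print(env.job_done())
o=env.observe(); print(o['time'],o['grip_width'],o['force'])
```

```text
the job is handed in; nothing more can be done
None
the job is handed in; nothing more can be done
```

With the tuner still shut, I turned the antenna switch from one dot to earth. I then lifted the lid by its ball and handed the job in with the gripper still holding it at about 60 degrees, about 17 s into the 54 s allowed. The hand-in gave no verdict.

**Last checks**
- **Switch:** after I let go, the knob's bar measured -4.9°, against about -4° expected for earth. Nothing touched the switch afterwards.
- **Lid:** a plane fit gave 59.7°, then 59.6° a second later. The arm was still and the finger opening stayed at about 20 mm, with about 5 N on each axis at the wrist.
- **Bystanders:** the screwdriver and handheld had not visibly moved in the top view. The arm hid the mug and Morse key there, but they looked in place in the scene and wrist views. I did not measure any of these distances.

**What failed or disagreed**
- **Fingertip position:** the first close on the knob caught nothing. The fingertips, when shut, sat about 43 mm behind the reported TCP, as both cameras showed, so I corrected for that.
- **Ball grip:** the fingers closed to 20–22 mm on the 25 mm ball, which had shifted a little between the pads by the end. At my first stop the lid stood at only about 55°, so I nudged it further.

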